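# Hold the bread crate's gate open

### The job

Open the gate of the bread crate for the person unloading it: first squeeze the catch on the latch post until its bolt is fully drawn back, then squeeze the catch on top of the gate and, still squeezing it, start the gate swinging out; carry it on over the stiff click-stop until it stands nearly square to the crate's front. The gate is sprung and would swing back, so finish while holding it wide open and still with the gripper; do not let go at the end. Leave the mug, the loaf tin and the baking sheet where they are.

Things in the scene. Friction and masses are not known exactly. Their poses are not given: they have to be found in the camera images.
- crate_hinge (a point): Foot of the gate's vertical hinge axis, at table height, on the fixed wooden bread crate (290 wide, 290 deep, 105 high, full of bread). Its axes are the crate's: the shut gate runs from the hinge along -y, the crate lies to +x behind the gate, the gate swings out towards -x; z is up. The crate's place and yaw differ between runs.
- post_catch (a point): Catch on the fixed latch post, 251 from the hinge along crate -y: two upright steel tabs side by side along y, each 8 thick (y), 24 wide (x), free from 107 to 160 above the table. The outer (centre 256 from the hinge) is fixed; the inner (233 at rest) slides towards it. 31 over both at rest, 17 squeezed. This fixed point: middle of the squeezed pair, 135 above the table; axes as the crate's.
- post_bolt (a joint): Travel of the post catch's inner tab and the bolt it carries, m: 0 barring the gate (may start up to 0.002), 0.014 fully drawn back; the gate is clear beyond 0.010. It slides stiffly (about 5 N), has no spring and stays where it is left.
- gate_catch (a point): Catch on top of the gate: two upright steel tabs along the gate, as on the post (8 thick, 24 wide, free from 107 to 160 above the table). The one nearer the hinge (centre 139 from its axis) is fixed to the gate; the other (162 at rest) slides towards it. 31 over both at rest, 17 squeezed. This point: middle of the squeezed pair, 143.5 from the hinge axis, 135 up; y points to the hinge, z up.
- gate_bolt (a joint): Travel of the gate catch's sliding tab, m: 0 at rest (locks the shut gate to the post), 0.014 fully squeezed; its bolt is clear of the post beyond 0.008. Sprung (3 N, rising to 9.5 N): it returns when let go. Once the gate is 0.1 rad open it plays no more part.
- gate (a joint): Gate angle, rad: 0 shut, grows as it swings out (clockwise seen from above), end stop 1.60. Gate: 210 long, 20 thick, 30 to 100 above the table. A damped spring always pulls it shut (1.4 N at the catch when shut, 2.9 N wide open); between 0.6 and 0.8 rad it rides over a sprung ball (about 5 N more at the catch). Let go beyond that, it swings back to rest against the ball at about 0.8 rad.
- mug: Bystander: white mug, 80 across, 85 high; origin under its centre.
- loaf_tin: Bystander: open metal loaf tin, 220 x 110 x 70 high; origin under its centre.
- sheet: Bystander: small black baking sheet with a low rim, 180 x 130 x 22 high; origin under its centre.

How it is judged:
By the outcome, as a careful person would: the job done as asked, in the order asked, and still so for the second after the job is handed in, while the arm keeps its last pose, push and grip.
It also fails if it takes over 40 s, if anything falls off the work surface, if the arm or the gripper's body presses on something with over 40 N, if the wrist force passes 120 N, or if a joint passes its speed limit or range.

### The arm

A 6-joint arm with a two-finger parallel gripper is mounted at the origin on the work surface. World frame = base frame: x ahead of the robot, y to its left, z up, the work surface at z = 0. Lengths are in m, angles in rad, forces in N, time in s.
With the tool pointing down it reaches from about 0.4 to 0.825 m from the base axis. Payload 7 kg.
Tool frame: the origin (TCP) lies on the centre line of the jaws, within the pads' length; the fingertips stand 22 mm ahead of it and the grasp point (between the pads) lies 3 mm ahead of it (arm.tcp_to_tips is the distance from the TCP to the fingertips, in m); z points along the fingers, y is the line along which they close (so a half turn about z gives the same grasp; the last joint's range is limited). The gripper opens to 88 mm and grips with 3 to 60 N. Pads are 19 mm wide; open, the fingers measure 130 mm over their backs; the gripper's body (78 mm by 193 mm) begins 47 mm behind the grasp point.
Start: joints at [1.402, 0.359, 0.012, 0, -1.224, -0.288], TCP at [0.298, 0.606, 0.249] pointing down, gripper open.
Joint ranges: [-3.07, 3.07], [-1.43, 2.12], [-1.02, 1.25], [-3.03, 1.67], [-3.05, -0], [-3.03, 3.03]. Speed limits (rad/s): [2.39, 2.39, 3.01, 3.14, 3.14, 3.14].

### API

Orientations are given as [roll, pitch, yaw] about the fixed x, y, z axes, in that order (R = Rz(yaw) Ry(pitch) Rx(roll)).
In Python, from station import arm gives the robot as it stands.
- The arm moves only by the tool jog_arm, never from a script. Its argument "targets" is a list of rows, each an object of numbers: "dx", "dy", "dz": the shift along the tool's x, y, z in mm; "rx", "ry", "rz": the turn, a rotation vector about the tool's x, y, z in rad; "gripper": the closure, from 0 (fully open) to 1 (shut). In form: [{"dx": .., "dy": .., "dz": .., "rx": .., "ry": .., "rz": .., "gripper": ..}, ...]. A call has exactly 8 rows; each row is the pose to reach, as a shift and turn from the pose commanded when the call began, along the tool's axes at that moment; what a row does not reach only later rows make up. A row lasts 1/12 s, in which the tool goes at most 41.7 mm and 7.16 degrees, less where a joint would pass 70% of its speed; a pose out of reach is approached as far as the arm can. A call with a gripper value outside its range is refused whole. The fingers move at their own pace and stop on an object; "force" is the grip in N (left out, the last holds). Time passes only in rows, so rows that repeat a pose let the fingers close, or fill a call up. It gives the time, the measured TCP pose, the force, the opening and the grip force at its end, in the units of the state.
- arm.get_state(): the state, without advancing time (a new reading comes with each control period).
- arm.grab_frame(name): name is "side" or "top" or "wrist"; returns a dict with "frame" (480x640x3 uint8, red, green, blue), "z_map" (480x640 float32, m along the optical axis (not along the pixel's ray), 0 where there is no reading), "fx", "fy", "cx", "cy" (pixels), "view" (4x4, takes a point from world to camera coordinates). Camera axes: x right, y down, z forward; pixel columns grow to the right and rows downward; lengths in m; the calibration is good to about 2 mm. A picture is of the moment at which its call begins.
- arm.job_done(): hands the job in; it is judged then, once.
The state is a dict: "t": time; "q": joint angles; "qd": joint speeds; "joint_efforts": joint torques, N m; "eef_pos": TCP position; "ee_rot": TCP orientation; "force": force on the tool from outside, world axes, zero at the start; "moment": the same for the moment, N m; "width": finger opening in m; "gripper_force": force on a finger pad.
Only numpy, scipy, OpenCV 4.12 (cv2) and the standard library are available. Lean on these libraries where they do the work, as an engineer would, in place of code of your own. Each camera call takes 0.05 s, during which the arm holds its last target. There are 200 camera calls.

## Working session

There is one attempt and no reset: what is moved stays moved. The work goes in short steps, Python scripts to look and compute and a tool call to move; the robot and the scene stay as the last step left them, time stands still between calls to the robot, and variables do not carry over. Pictures are saved under pics/ and viewed, at most 10 in all, crops included, and the job is handed in when it is done.

Besides the shell and the picture viewer there is one more tool, called after "Request:" as name(argument=value, ...) on one line, values as JSON. jog_arm: Moves the arm, as the interface text tells. Its arguments: {"type":"object","properties":{"targets":{"type":"array","items":{"type":"object","properties":{"dx":{"type":"number"},"dy":{"type":"number"},"dz":{"type":"number"},"rx":{"type":"number"},"ry":{"type":"number"},"rz":{"type":"number"},"gripper":{"type":"number"}}}},"force":{"type":"number"}},"required":["targets"]}

```bash
mkdir -p pics; python3 - <<'E'
from station import arm
import cv2,numpy as np
print({k:np.round(v,3) for k,v in arm.get_state().items()})
for n in("top","side"):
    f=arm.grab_frame(n); cv2.imwrite(f"pics/{n}0.png",f["frame"][:,:,::-1]); np.savez(f"{n}0.npz",**f)
    print(n,f["fx"],f["cx"],f["cy"],np.round(f["view"],3).tolist())
E
```

```text
{'t': np.float64(0.0), 'q': array([ 1.402,  0.359,  0.011, -0.   , -1.224, -0.288]), 'qd': array([-0.001, -0.001, -0.   ,  0.001,  0.001,  0.001]), 'joint_efforts': array([-1.0000e-03, -5.8272e+01,  2.9305e+01,  6.9980e+00,  7.0000e-03,
       -0.0000e+00]), 'eef_pos': array([0.298, 0.605, 0.248]), 'ee_rot': array([ 3.14 , -0.   , -0.457]), 'force': array([ 0.431, -0.101,  1.019]), 'moment': array([ 0.016, -0.02 ,  0.001]), 'gripper_force': np.float64(0.0), 'width': np.float64(0.088)}
top 499.3244200011475 318.69360934840114 240.55060993831646 [[0.024, -1.0, 0.006, -0.06], [-0.989, -0.024, -0.144, 0.542], [0.145, -0.003, -0.989, 1.196], [0.0, 0.0, 0.0, 1.0]]
side 447.31185015368237 321.5086879618166 246.7826583899466 [[0.894, -0.448, 0.006, -0.49], [-0.227, -0.465, -0.856, 0.213], [0.386, 0.764, -0.517, 0.825], [0.0, 0.0, 0.0, 1.0]]
```

View pics/top0.png

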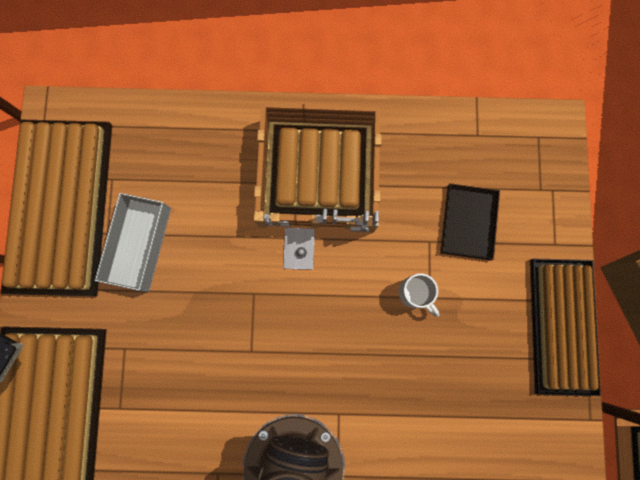

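View pics/side0.png

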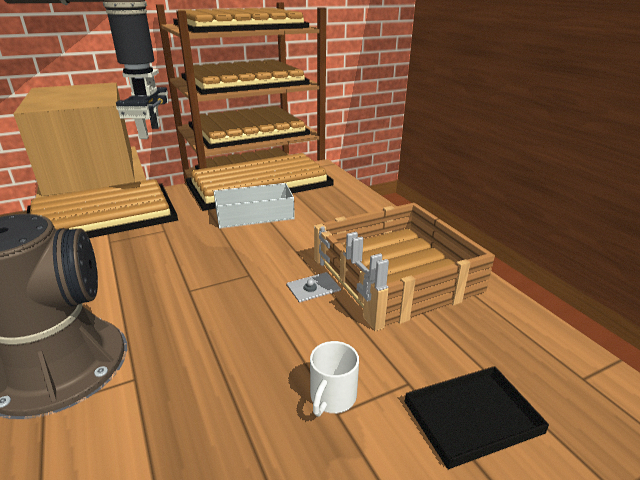

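The top view shows the crate at (255–380, 110–228), with the hinge at its left front (~262,217), the gate catch near (325,217) and the post catch near (368,220). The side view shows the tab pairs at about (355,250) and (378,272). The mug is at (420,290) in the top view. Next I'll view enlarged crops.

```bash
python3 - <<'E'
import cv2,numpy as np
a=cv2.imread("pics/top0.png")[195:240,250:390]; b=cv2.imread("pics/side0.png")[220:335,305:405]
a=cv2.resize(a,None,fx=5.5,fy=5.5,interpolation=cv2.INTER_CUBIC)
b=cv2.resize(b,None,fx=5,fy=5,interpolation=cv2.INTER_CUBIC)
cv2.imwrite("pics/topc.png",a);cv2.imwrite("pics/sidec.png",b)
for n in("top","side"):
    f=np.load(n+"0.npz"); z=f["z_map"]; v,u=np.nonzero(z>0); d=z[v,u]
    c=np.stack([(u-f["cx"])*d/f["fx"],(v-f["cy"])*d/f["fy"],d,np.ones_like(d)])
    w=np.linalg.inv(f["view"])@c
    m=(w[2]>.125)&(w[2]<.175)&(w[0]>.45)&(w[0]<.7)&(abs(w[1])<.25)
    p=w[:3,m].T; print(n,len(p),"zmax",np.percentile(p[:,2],[50,95]) if len(p) else "")
    o=np.argsort(p[:,1]); print(np.c_[np.round(p[o],3),u[m][o],v[m][o]][::max(1,len(p)//45)].tolist())
E
```

```text
top 214 zmax [0.15879682 0.16286656]
[[0.588, -0.179, 0.158, 378.0, 215.0], [0.574, -0.178, 0.13, 376.0, 223.0], [0.585, -0.176, 0.159, 377.0, 216.0], [0.592, -0.176, 0.16, 377.0, 213.0], [0.574, -0.176, 0.145, 376.0, 222.0], [0.592, -0.175, 0.156, 376.0, 213.0], [0.596, -0.174, 0.159, 376.0, 211.0], [0.594, -0.174, 0.161, 376.0, 212.0], [0.592, -0.172, 0.156, 375.0, 213.0], [0.576, -0.172, 0.16, 375.0, 220.0], [0.574, -0.172, 0.143, 374.0, 222.0], [0.591, -0.171, 0.126, 373.0, 216.0], [0.594, -0.171, 0.148, 374.0, 213.0], [0.581, -0.171, 0.13, 373.0, 220.0], [0.583, -0.171, 0.132, 373.0, 219.0], [0.583, -0.17, 0.154, 374.0, 217.0], [0.596, -0.156, 0.158, 368.0, 211.0], [0.577, -0.156, 0.161, 368.0, 219.0], [0.581, -0.154, 0.155, 367.0, 218.0], [0.575, -0.154, 0.162, 367.0, 220.0], [0.588, -0.154, 0.162, 367.0, 214.0], [0.574, -0.152, 0.13, 365.0, 223.0], [0.586, -0.152, 0.16, 366.0, 215.0], [0.584, -0.151, 0.162, 366.0, 216.0], [0.574, -0.15, 0.127, 364.0, 223.0], [0.596, -0.15, 0.157, 365.0, 211.0], [0.582, -0.149, 0.159, 365.0, 217.0], [0.589, -0.149, 0.16, 365.0, 214.0], [0.587, 
[... 2119 characters left out ...]
.155, 360.0, 240.0], [0.591, -0.086, 0.152, 360.0, 241.0], [0.585, -0.086, 0.137, 357.0, 248.0], [0.595, -0.085, 0.13, 361.0, 250.0], [0.579, -0.085, 0.131, 354.0, 251.0], [0.597, -0.085, 0.153, 362.0, 240.0], [0.577, -0.084, 0.129, 353.0, 252.0], [0.584, -0.083, 0.141, 356.0, 246.0], [0.575, -0.082, 0.143, 352.0, 246.0], [0.58, -0.08, 0.159, 354.0, 238.0], [0.597, -0.064, 0.156, 357.0, 234.0], [0.595, -0.063, 0.149, 356.0, 237.0], [0.591, -0.063, 0.152, 354.0, 236.0], [0.586, -0.062, 0.153, 352.0, 236.0], [0.584, -0.062, 0.156, 351.0, 235.0], [0.579, -0.061, 0.159, 349.0, 234.0], [0.587, -0.061, 0.16, 352.0, 233.0], [0.576, -0.059, 0.156, 347.0, 235.0], [0.576, -0.056, 0.131, 346.0, 245.0]]
```

View pics/topc.png

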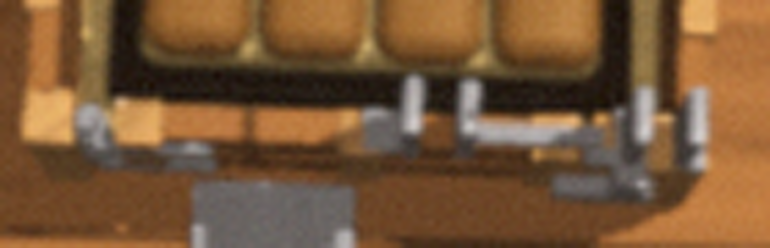

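View pics/sidec.png

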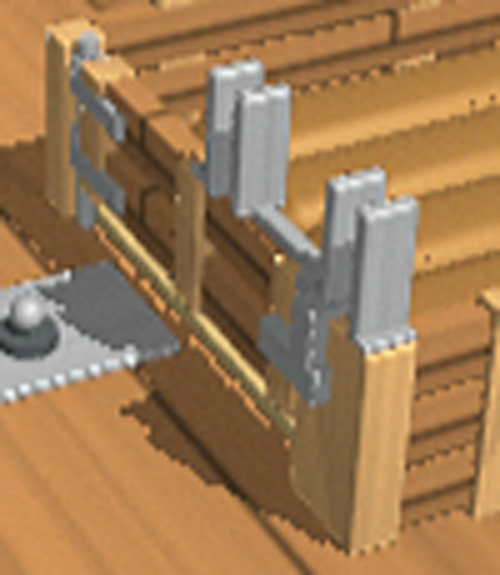

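Both views agree on these positions:
- **Tab tops:** z≈0.160.
- **Post tabs:** y≈-0.176 and -0.152, x≈0.585.
- **Gate tabs:** y≈-0.081 and -0.058, x≈0.587.
- **Crate yaw:** about -0.02.

I'll move over the post catch and look with the wrist camera.

Request:
jog_arm(targets=[{"dx": 25,"dy": 24},{"dx": 50,"dy": 48},{"dx": 75,"dy": 71},{"dx": 100,"dy": 95},{"dx": 125,"dy": 119},{"dx": 150,"dy": 142},{"dx": 175,"dy": 166},{"dx": 200,"dy": 190}])

```text
invalid input at $.targets[0]: expected keys dx, dy, dz, rx, ry, rz, gripper
```

Request:
jog_arm(targets=[{"dx": 25,"dy": 24},{"dx": 50,"dy": 48},{"dx": 75,"dy": 71},{"dx": 100,"dy": 95},{"dx": 125,"dy": 119},{"dx": 150,"dy": 142},{"dx": 175,"dy": 166},{"dx": 200,"dy": 190}])

```text
invalid input at $.targets[0]: expected keys dx, dy, dz, rx, ry, rz, gripper
```

Request:
jog_arm(targets=[{"dx": 30,"dy": 28,"rz": -0.07},{"dx": 60,"dy": 57,"rz": -0.14},{"dx": 90,"dy": 85,"rz": -0.21},{"dx": 120,"dy": 114,"rz": -0.28},{"dx": 150,"dy": 142,"rz": -0.35},{"dx": 180,"dy": 170,"rz": -0.41},{"dx": 200,"dy": 190,"rz": -0.437},{"dx": 200,"dy": 190,"rz": -0.437}])

```text
invalid input at $.targets[0]: expected keys dx, dy, dz, rx, ry, rz, gripper
```

Request:
jog_arm(targets=[{"dx": 25,"dy": 24,"dz": 0,"rx": 0,"ry": 0,"rz": 0,"gripper": 0},{"dx": 50,"dy": 48,"dz": 0,"rx": 0,"ry": 0,"rz": 0,"gripper": 0},{"dx": 75,"dy": 71,"dz": 0,"rx": 0,"ry": 0,"rz": 0,"gripper": 0},{"dx": 100,"dy": 95,"dz": 0,"rx": 0,"ry": 0,"rz": 0,"gripper": 0},{"dx": 125,"dy": 119,"dz": 0,"rx": 0,"ry": 0,"rz": 0,"gripper": 0},{"dx": 150,"dy": 142,"dz": 0,"rx": 0,"ry": 0,"rz": 0,"gripper": 0},{"dx": 175,"dy": 166,"dz": 0,"rx": 0,"ry": 0,"rz": 0,"gripper": 0},{"dx": 200,"dy": 190,"dz": 0,"rx": 0,"ry": 0,"rz": 0,"gripper": 0}])

```text
t: 0.77
eef_pos: [0.3935, 0.3452, 0.2483]
ee_rot: [3.141, 0.0, -0.457]
force: [1.3, -0.2, -0.9]
width: 0.0876
gripper_force: 0.0
```

Request:
jog_arm(targets=[{"dx": 25,"dy": 24,"dz": 0,"rx": 0,"ry": 0,"rz": 0,"gripper": 0},{"dx": 50,"dy": 48,"dz": 0,"rx": 0,"ry": 0,"rz": 0,"gripper": 0},{"dx": 75,"dy": 71,"dz": 0,"rx": 0,"ry": 0,"rz": 0,"gripper": 0},{"dx": 100,"dy": 95,"dz": 0,"rx": 0,"ry": 0,"rz": 0,"gripper": 0},{"dx": 125,"dy": 119,"dz": 0,"rx": 0,"ry": 0,"rz": 0,"gripper": 0},{"dx": 150,"dy": 142,"dz": 0,"rx": 0,"ry": 0,"rz": 0,"gripper": 0},{"dx": 175,"dy": 166,"dz": 0,"rx": 0,"ry": 0,"rz": 0,"gripper": 0},{"dx": 200,"dy": 190,"dz": 0,"rx": 0,"ry": 0,"rz": 0,"gripper": 0}])

```text
t: 1.43
eef_pos: [0.4892, 0.0866, 0.2485]
ee_rot: [-3.142, 0.0, -0.457]
force: [0.3, -0.3, -0.3]
width: 0.0876
gripper_force: 0.0
```

Request:
jog_arm(targets=[{"dx": 28,"dy": 26,"dz": 0,"rx": 0,"ry": 0,"rz": -0.07,"gripper": 0},{"dx": 56,"dy": 53,"dz": 0,"rx": 0,"ry": 0,"rz": -0.14,"gripper": 0},{"dx": 84,"dy": 80,"dz": 0,"rx": 0,"ry": 0,"rz": -0.21,"gripper": 0},{"dx": 112,"dy": 106,"dz": 0,"rx": 0,"ry": 0,"rz": -0.28,"gripper": 0},{"dx": 140,"dy": 133,"dz": 0,"rx": 0,"ry": 0,"rz": -0.35,"gripper": 0},{"dx": 168,"dy": 160,"dz": 0,"rx": 0,"ry": 0,"rz": -0.4,"gripper": 0},{"dx": 190,"dy": 180,"dz": 0,"rx": 0,"ry": 0,"rz": -0.437,"gripper": 0},{"dx": 200,"dy": 190,"dz": 0,"rx": 0,"ry": 0,"rz": -0.437,"gripper": 0}])

```text
t: 2.1
eef_pos: [0.5853, -0.1737, 0.2476]
ee_rot: [3.141, 0.001, -0.02]
force: [0.2, 0.1, 0.7]
width: 0.0876
gripper_force: 0.0
```

```bash
python3 - <<'E'
from station import arm
import cv2,numpy as np
print(arm.get_state()["q"].round(2))
f=arm.grab_frame("wrist"); cv2.imwrite("pics/w1.png",f["frame"][:,:,::-1]); np.savez("w1.npz",**f)
z=f["z_map"]; v,u=np.nonzero(z>0); d=z[v,u]
w=np.linalg.inv(f["view"])@np.stack([(u-f["cx"])*d/f["fx"],(v-f["cy"])*d/f["fy"],d,np.ones_like(d)])
m=(w[2]>.155)&(w[2]<.166)&(w[0]>.55)&(w[0]<.62)&(w[1]>-.2)&(w[1]<-.03)
p=w[:3,m].T.astype(np.float32)
M=np.zeros((480,640),np.uint8); M[v[m],u[m]]=255
n,l=cv2.connectedComponents(M); lab=l[v[m],u[m]]
for i in range(1,n):
    a=p[lab==i]
    if len(a)>30:
        r=cv2.minAreaRect(a[:,:2]*1000); print(len(a),np.round(r[0],1),np.round(r[1],1),round(r[2],1),np.median(a[:,2]).round(4))
E
```

```text
[ 0.03  0.25 -0.14  0.   -1.18  1.52]
464 [586.5 -58.5] [ 8.2 23.6] 88.6 0.1597
446 [586.2 -81.4] [23.8  8.6] 1.0 0.1596
398 [ 585.4 -152.6] [ 8.1 23.5] 89.5 0.1598
399 [ 584.8 -174.9] [ 7.7 23.4] 88.8 0.1598
```

View pics/w1.png

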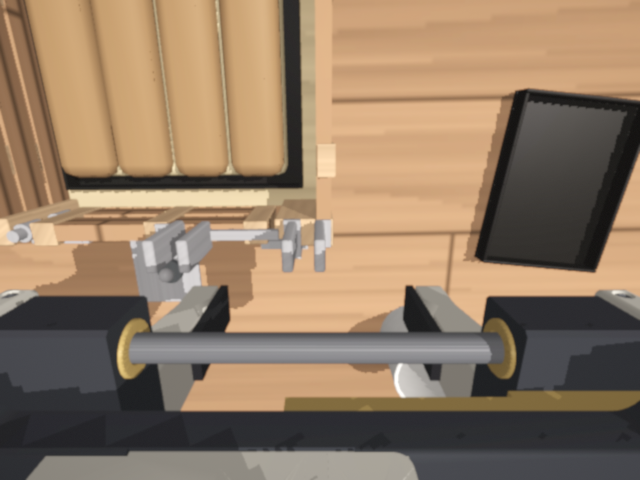

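The wrist view shows the post tabs at about (290,245) and (320,245) and the gate tabs at about (165,245) and (195,243), with the jaws clear of everything. The wrist depth puts the post's outer tab at (584.8,-174.9) and gives a yaw of about -0.016. I'll descend and squeeze the post catch with the tool at y≈-170.7.

Request:
jog_arm(targets=[{"dx": 0,"dy": -3,"dz": 20,"rx": 0,"ry": 0,"rz": -0.004,"gripper": 0},{"dx": 0,"dy": -3,"dz": 45,"rx": 0,"ry": 0,"rz": -0.004,"gripper": 0},{"dx": 0,"dy": -3,"dz": 70,"rx": 0,"ry": 0,"rz": -0.004,"gripper": 0},{"dx": 0,"dy": -3,"dz": 88,"rx": 0,"ry": 0,"rz": -0.004,"gripper": 0},{"dx": 0,"dy": -3,"dz": 100,"rx": 0,"ry": 0,"rz": -0.004,"gripper": 0},{"dx": 0,"dy": -3,"dz": 110,"rx": 0,"ry": 0,"rz": -0.004,"gripper": 0},{"dx": 0,"dy": -3,"dz": 110,"rx": 0,"ry": 0,"rz": -0.004,"gripper": 0},{"dx": 0,"dy": -3,"dz": 110,"rx": 0,"ry": 0,"rz": -0.004,"gripper": 0}])

```text
t: 2.82
eef_pos: [0.5848, -0.1671, 0.1385]
ee_rot: [3.141, 0.001, -0.016]
force: [1.3, 0.2, 0.1]
width: 0.0875
gripper_force: 0.0
```

Request:
jog_arm(targets=[{"dx": 0,"dy": 0,"dz": 0,"rx": 0,"ry": 0,"rz": 0,"gripper": 0.3},{"dx": 0,"dy": 0,"dz": 0,"rx": 0,"ry": 0,"rz": 0,"gripper": 0.5},{"dx": 0,"dy": 0,"dz": 0,"rx": 0,"ry": 0,"rz": 0,"gripper": 0.7},{"dx": 0,"dy": 0,"dz": 0,"rx": 0,"ry": 0,"rz": 0,"gripper": 0.85},{"dx": 0,"dy": 0,"dz": 0,"rx": 0,"ry": 0,"rz": 0,"gripper": 1},{"dx": 0,"dy": 0,"dz": 0,"rx": 0,"ry": 0,"rz": 0,"gripper": 1},{"dx": 0,"dy": 0,"dz": 0,"rx": 0,"ry": 0,"rz": 0,"gripper": 1},{"dx": 0,"dy": 0,"dz": 0,"rx": 0,"ry": 0,"rz": 0,"gripper": 1}], force=20)

```text
t: 3.48
eef_pos: [0.5848, -0.1675, 0.1386]
ee_rot: [-3.142, 0.0, -0.016]
force: [-0.5, 0.6, -0.1]
width: 0.0396
gripper_force: 0.0
```

Request:
jog_arm(targets=[{"dx": 0,"dy": 3,"dz": 0,"rx": 0,"ry": 0,"rz": 0,"gripper": 1},{"dx": 0,"dy": 3,"dz": 0,"rx": 0,"ry": 0,"rz": 0,"gripper": 1},{"dx": 0,"dy": 3,"dz": 0,"rx": 0,"ry": 0,"rz": 0,"gripper": 1},{"dx": 0,"dy": 3,"dz": 0,"rx": 0,"ry": 0,"rz": 0,"gripper": 1},{"dx": 0,"dy": 3,"dz": 0,"rx": 0,"ry": 0,"rz": 0,"gripper": 1},{"dx": 0,"dy": 3,"dz": 0,"rx": 0,"ry": 0,"rz": 0,"gripper": 1},{"dx": 0,"dy": 3,"dz": 0,"rx": 0,"ry": 0,"rz": 0,"gripper": 1},{"dx": 0,"dy": 3,"dz": 0,"rx": 0,"ry": 0,"rz": 0,"gripper": 1}])

```text
t: 4.15
eef_pos: [0.5849, -0.1714, 0.1385]
ee_rot: [3.141, 0.0, -0.016]
force: [0.7, -5.4, -2.2]
width: 0.0168
gripper_force: 20.0
```

The opening is 16.8 mm, so the post bolt is fully drawn. Next I release, lift, shift 108 mm and squeeze the gate catch.

Request:
jog_arm(targets=[{"dx": 0,"dy": 0,"dz": 0,"rx": 0,"ry": 0,"rz": 0,"gripper": 1},{"dx": 0,"dy": 0,"dz": 0,"rx": 0,"ry": 0,"rz": 0,"gripper": 0.2},{"dx": 0,"dy": 0,"dz": 0,"rx": 0,"ry": 0,"rz": 0,"gripper": 0.2},{"dx": 0,"dy": 0,"dz": 0,"rx": 0,"ry": 0,"rz": 0,"gripper": 0.2},{"dx": 0,"dy": 0,"dz": 0,"rx": 0,"ry": 0,"rz": 0,"gripper": 0.2},{"dx": 0,"dy": 0,"dz": 0,"rx": 0,"ry": 0,"rz": 0,"gripper": 0.2},{"dx": 0,"dy": 0,"dz": 0,"rx": 0,"ry": 0,"rz": 0,"gripper": 0.2},{"dx": 0,"dy": 0,"dz": -10,"rx": 0,"ry": 0,"rz": 0,"gripper": 0.2}])

```text
t: 4.82
eef_pos: [0.5836, -0.1702, 0.147]
ee_rot: [-3.141, 0.003, -0.016]
force: [-0.7, 0.3, -1.4]
width: 0.0581
gripper_force: 0.0
```

Request:
jog_arm(targets=[{"dx": 0,"dy": 0,"dz": -20,"rx": 0,"ry": 0,"rz": 0,"gripper": 0.2},{"dx": 0,"dy": 0,"dz": -45,"rx": 0,"ry": 0,"rz": 0,"gripper": 0.2},{"dx": 0,"dy": -15,"dz": -60,"rx": 0,"ry": 0,"rz": 0,"gripper": 0.2},{"dx": 0,"dy": -40,"dz": -60,"rx": 0,"ry": 0,"rz": 0,"gripper": 0.2},{"dx": 0,"dy": -70,"dz": -60,"rx": 0,"ry": 0,"rz": 0,"gripper": 0.2},{"dx": 0,"dy": -95,"dz": -60,"rx": 0,"ry": 0,"rz": 0,"gripper": 0.2},{"dx": 0,"dy": -108,"dz": -60,"rx": 0,"ry": 0,"rz": 0,"gripper": 0.2},{"dx": 0,"dy": -108,"dz": -60,"rx": 0,"ry": 0,"rz": 0,"gripper": 0.2}])

```text
t: 5.48
eef_pos: [0.5868, -0.0602, 0.2095]
ee_rot: [-3.141, -0.001, -0.013]
force: [-0.5, -0.4, -0.5]
width: 0.0701
gripper_force: 0.0
```

```bash
cat > tabs.py <<'E'
from station import arm
import cv2,numpy as np
s=arm.get_state(); print(s["eef_pos"].round(4),s["ee_rot"].round(3),s["q"].round(2))
f=arm.grab_frame("wrist")
z=f["z_map"]; v,u=np.nonzero(z>0); d=z[v,u]
w=np.linalg.inv(f["view"])@np.stack([(u-f["cx"])*d/f["fx"],(v-f["cy"])*d/f["fy"],d,np.ones_like(d)])
m=(w[2]>.153)&(w[2]<.168)&(w[0]>.4)&(w[0]<.62)&(w[1]>-.2)&(w[1]<.1)
p=w[:3,m].T.astype(np.float32)
M=np.zeros((480,640),np.uint8); M[v[m],u[m]]=255
n,l=cv2.connectedComponents(M); lab=l[v[m],u[m]]
for i in range(1,n):
    a=p[lab==i]
    if len(a)>30:
        r=cv2.minAreaRect(a[:,:2]*1000); print(len(a),np.round(r[0],1),np.round(r[1],1),round(r[2],1))
E
python3 tabs.py
```

```text
[ 0.5868 -0.0602  0.2095] [-3.141e+00 -1.000e-03 -1.300e-02] [ 0.23  0.25 -0.24 -0.   -1.08  1.33]
525 [586.5 -58.1] [ 7.6 24.2] 89.1
572 [586.2 -80.7] [23.7  8.2] 0.7
1286 [ 585.2 -169.9] [17.5 23.7] 88.6
```

Request:
jog_arm(targets=[{"dx": 0,"dy": 2,"dz": 15,"rx": 0,"ry": 0,"rz": 0.003,"gripper": 0.2},{"dx": 0,"dy": 2,"dz": 35,"rx": 0,"ry": 0,"rz": 0.003,"gripper": 0.2},{"dx": 0,"dy": 2,"dz": 52,"rx": 0,"ry": 0,"rz": 0.003,"gripper": 0.2},{"dx": 0,"dy": 2,"dz": 64,"rx": 0,"ry": 0,"rz": 0.003,"gripper": 0.2},{"dx": 0,"dy": 2,"dz": 71,"rx": 0,"ry": 0,"rz": 0.003,"gripper": 0.2},{"dx": 0,"dy": 2,"dz": 71,"rx": 0,"ry": 0,"rz": 0.003,"gripper": 0.2},{"dx": 0,"dy": 2,"dz": 71,"rx": 0,"ry": 0,"rz": 0.003,"gripper": 0.3},{"dx": 0,"dy": 2,"dz": 71,"rx": 0,"ry": 0,"rz": 0.003,"gripper": 0.4}])

```text
t: 6.2
eef_pos: [0.5871, -0.0648, 0.1386]
ee_rot: [3.142, -0.001, -0.019]
force: [-0.3, 0.2, 0.7]
width: 0.0615
gripper_force: 0.0
```

Request:
jog_arm(targets=[{"dx": 0,"dy": -1.5,"dz": 0,"rx": 0,"ry": 0,"rz": 0,"gripper": 0.6},{"dx": 0,"dy": -1.5,"dz": 0,"rx": 0,"ry": 0,"rz": 0,"gripper": 0.8},{"dx": 0,"dy": -1.5,"dz": 0,"rx": 0,"ry": 0,"rz": 0,"gripper": 1},{"dx": 0,"dy": -1.5,"dz": 0,"rx": 0,"ry": 0,"rz": 0,"gripper": 1},{"dx": 0,"dy": -1.5,"dz": 0,"rx": 0,"ry": 0,"rz": 0,"gripper": 1},{"dx": 0,"dy": -1.5,"dz": 0,"rx": 0,"ry": 0,"rz": 0,"gripper": 1},{"dx": 0,"dy": -1.5,"dz": 0,"rx": 0,"ry": 0,"rz": 0,"gripper": 1},{"dx": 0,"dy": -1.5,"dz": 0,"rx": 0,"ry": 0,"rz": 0,"gripper": 1}], force=30)

```text
t: 6.87
eef_pos: [0.5867, -0.0632, 0.1383]
ee_rot: [3.141, -0.001, -0.018]
force: [-0.9, -2.4, 5.9]
width: 0.0165
gripper_force: 30.0
```

Request:
jog_arm(targets=[{"dx": 0,"dy": 0,"dz": 0,"rx": 0,"ry": 0,"rz": 0,"gripper": 1},{"dx": 0,"dy": 0,"dz": 0,"rx": 0,"ry": 0,"rz": 0,"gripper": 1},{"dx": 0,"dy": 0,"dz": 0,"rx": 0,"ry": 0,"rz": 0,"gripper": 1},{"dx": 0,"dy": 0,"dz": 0,"rx": 0,"ry": 0,"rz": 0,"gripper": 1},{"dx": 0,"dy": 0,"dz": 0,"rx": 0,"ry": 0,"rz": 0,"gripper": 1},{"dx": 0,"dy": 0,"dz": 0,"rx": 0,"ry": 0,"rz": 0,"gripper": 1},{"dx": 0,"dy": 0,"dz": 0,"rx": 0,"ry": 0,"rz": 0,"gripper": 1},{"dx": 0,"dy": 0,"dz": 0,"rx": 0,"ry": 0,"rz": 0,"gripper": 1}])

```text
t: 7.53
eef_pos: [0.5867, -0.0633, 0.1383]
ee_rot: [3.141, -0.001, -0.018]
force: [-2.3, -2.9, 6.0]
width: 0.0166
gripper_force: 30.0
```

Both catches are squeezed (16.6 mm). Next is the swing along the arc, radius 143.5 mm.

Request:
jog_arm(targets=[{"dx": -5.7,"dy": -0.1,"dz": 0,"rx": 0,"ry": 0,"rz": 0.04,"gripper": 1},{"dx": -11.5,"dy": -0.5,"dz": 0,"rx": 0,"ry": 0,"rz": 0.08,"gripper": 1},{"dx": -17.2,"dy": -1.0,"dz": 0,"rx": 0,"ry": 0,"rz": 0.12,"gripper": 1},{"dx": -22.9,"dy": -1.8,"dz": 0,"rx": 0,"ry": 0,"rz": 0.16,"gripper": 1},{"dx": -28.5,"dy": -2.9,"dz": 0,"rx": 0,"ry": 0,"rz": 0.2,"gripper": 1},{"dx": -34.1,"dy": -4.1,"dz": 0,"rx": 0,"ry": 0,"rz": 0.24,"gripper": 1},{"dx": -39.7,"dy": -5.6,"dz": 0,"rx": 0,"ry": 0,"rz": 0.28,"gripper": 1},{"dx": -45.1,"dy": -7.3,"dz": 0,"rx": 0,"ry": 0,"rz": 0.32,"gripper": 1}])

```text
t: 8.2
eef_pos: [0.5416, -0.0552, 0.1383]
ee_rot: [3.141, -0.001, -0.34]
force: [-0.6, -4.0, 5.7]
width: 0.0166
gripper_force: 30.0
```

Request:
jog_arm(targets=[{"dx": -5.7,"dy": -0.1,"dz": 0,"rx": 0,"ry": 0,"rz": 0.04,"gripper": 1},{"dx": -11.5,"dy": -0.5,"dz": 0,"rx": 0,"ry": 0,"rz": 0.08,"gripper": 1},{"dx": -17.2,"dy": -1.0,"dz": 0,"rx": 0,"ry": 0,"rz": 0.12,"gripper": 1},{"dx": -22.9,"dy": -1.8,"dz": 0,"rx": 0,"ry": 0,"rz": 0.16,"gripper": 1},{"dx": -28.5,"dy": -2.9,"dz": 0,"rx": 0,"ry": 0,"rz": 0.2,"gripper": 1},{"dx": -34.1,"dy": -4.1,"dz": 0,"rx": 0,"ry": 0,"rz": 0.24,"gripper": 1},{"dx": -39.7,"dy": -5.6,"dz": 0,"rx": 0,"ry": 0,"rz": 0.28,"gripper": 1},{"dx": -45.1,"dy": -7.3,"dz": 0,"rx": 0,"ry": 0,"rz": 0.32,"gripper": 1}])

```text
t: 8.87
eef_pos: [0.5025, -0.0341, 0.1385]
ee_rot: [3.141, -0.003, -0.659]
force: [5.5, -13.1, -0.8]
width: 0.0167
gripper_force: 30.1
```

Request:
jog_arm(targets=[{"dx": -5.7,"dy": -0.1,"dz": 0,"rx": 0,"ry": 0,"rz": 0.04,"gripper": 1},{"dx": -11.5,"dy": -0.5,"dz": 0,"rx": 0,"ry": 0,"rz": 0.08,"gripper": 1},{"dx": -17.2,"dy": -1.0,"dz": 0,"rx": 0,"ry": 0,"rz": 0.12,"gripper": 1},{"dx": -22.9,"dy": -1.8,"dz": 0,"rx": 0,"ry": 0,"rz": 0.16,"gripper": 1},{"dx": -28.5,"dy": -2.9,"dz": 0,"rx": 0,"ry": 0,"rz": 0.2,"gripper": 1},{"dx": -34.1,"dy": -4.1,"dz": 0,"rx": 0,"ry": 0,"rz": 0.24,"gripper": 1},{"dx": -39.7,"dy": -5.6,"dz": 0,"rx": 0,"ry": 0,"rz": 0.28,"gripper": 1},{"dx": -45.1,"dy": -7.3,"dz": 0,"rx": 0,"ry": 0,"rz": 0.32,"gripper": 1}])

```text
t: 9.53
eef_pos: [0.4699, 0.0002, 0.1383]
ee_rot: [3.141, -0.001, -0.98]
force: [-4.0, -3.5, 8.2]
width: 0.0167
gripper_force: 30.0
```

Request:
jog_arm(targets=[{"dx": -5.7,"dy": -0.1,"dz": 0,"rx": 0,"ry": 0,"rz": 0.04,"gripper": 1},{"dx": -11.5,"dy": -0.5,"dz": 0,"rx": 0,"ry": 0,"rz": 0.08,"gripper": 1},{"dx": -17.2,"dy": -1.0,"dz": 0,"rx": 0,"ry": 0,"rz": 0.12,"gripper": 1},{"dx": -22.9,"dy": -1.8,"dz": 0,"rx": 0,"ry": 0,"rz": 0.16,"gripper": 1},{"dx": -28.5,"dy": -2.9,"dz": 0,"rx": 0,"ry": 0,"rz": 0.2,"gripper": 1},{"dx": -34.1,"dy": -4.1,"dz": 0,"rx": 0,"ry": 0,"rz": 0.24,"gripper": 1},{"dx": -39.7,"dy": -5.6,"dz": 0,"rx": 0,"ry": 0,"rz": 0.28,"gripper": 1},{"dx": -45.1,"dy": -7.3,"dz": 0,"rx": 0,"ry": 0,"rz": 0.32,"gripper": 1}])

```text
t: 10.2
eef_pos: [0.4508, 0.0419, 0.1383]
ee_rot: [3.141, -0.001, -1.3]
force: [-4.1, -2.7, 10.7]
width: 0.0165
gripper_force: 30.0
```

Request:
jog_arm(targets=[{"dx": -5.7,"dy": -0.1,"dz": 0,"rx": 0,"ry": 0,"rz": 0.04,"gripper": 1},{"dx": -11.5,"dy": -0.5,"dz": 0,"rx": 0,"ry": 0,"rz": 0.08,"gripper": 1},{"dx": -17.2,"dy": -1.0,"dz": 0,"rx": 0,"ry": 0,"rz": 0.12,"gripper": 1},{"dx": -22.9,"dy": -1.8,"dz": 0,"rx": 0,"ry": 0,"rz": 0.16,"gripper": 1},{"dx": -28.5,"dy": -2.9,"dz": 0,"rx": 0,"ry": 0,"rz": 0.2,"gripper": 1},{"dx": -34.1,"dy": -4.1,"dz": 0,"rx": 0,"ry": 0,"rz": 0.24,"gripper": 1},{"dx": -34.1,"dy": -4.1,"dz": 0,"rx": 0,"ry": 0,"rz": 0.24,"gripper": 1},{"dx": -34.1,"dy": -4.1,"dz": 0,"rx": 0,"ry": 0,"rz": 0.24,"gripper": 1}])

```text
t: 10.87
eef_pos: [0.4456, 0.076, 0.1383]
ee_rot: [3.141, -0.0, -1.538]
force: [-3.8, -1.4, 10.4]
width: 0.0163
gripper_force: 30.0
```

Request:
jog_arm(targets=[{"dx": 0,"dy": 0,"dz": 0,"rx": 0,"ry": 0,"rz": 0,"gripper": 1},{"dx": 0,"dy": 0,"dz": 0,"rx": 0,"ry": 0,"rz": 0,"gripper": 1},{"dx": 0,"dy": 0,"dz": 0,"rx": 0,"ry": 0,"rz": 0,"gripper": 1},{"dx": 0,"dy": 0,"dz": 0,"rx": 0,"ry": 0,"rz": 0,"gripper": 1},{"dx": 0,"dy": 0,"dz": 0,"rx": 0,"ry": 0,"rz": 0,"gripper": 1},{"dx": 0,"dy": 0,"dz": 0,"rx": 0,"ry": 0,"rz": 0,"gripper": 1},{"dx": 0,"dy": 0,"dz": 0,"rx": 0,"ry": 0,"rz": 0,"gripper": 1},{"dx": 0,"dy": 0,"dz": 0,"rx": 0,"ry": 0,"rz": 0,"gripper": 1}])

```text
t: 11.53
eef_pos: [0.4456, 0.0758, 0.1383]
ee_rot: [3.141, -0.0, -1.538]
force: [-4.7, -1.5, 11.3]
width: 0.0169
gripper_force: 30.0
```

```bash
python3 - <<'E'
from station import arm
import cv2
s=arm.get_state();print(s["t"],s["eef_pos"],s["ee_rot"],s["force"],abs(s["qd"]).max(),s["width"])
f=arm.grab_frame("side"); cv2.imwrite("pics/s2.png",f["frame"][:,:,::-1])
E
```

```text
11.5333 [0.44564047 0.07576934 0.13830452] [ 3.14142732e+00 -3.76496115e-04 -1.53807077e+00] [-4.6830672  -1.49697639 11.33282188] 0.0021061656582867135 0.01690192462142768
```

View pics/s2.png

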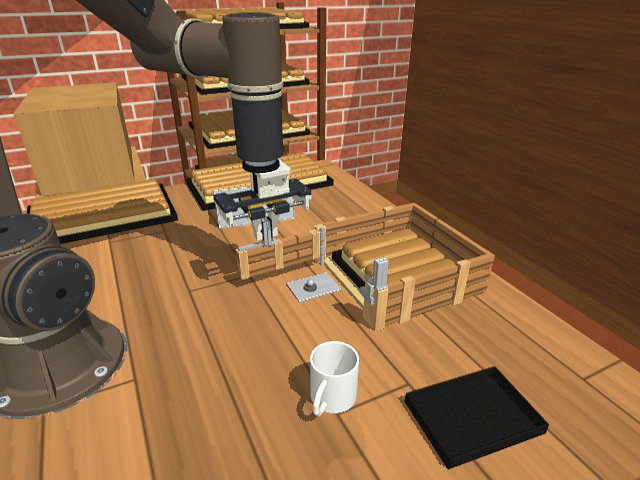

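The picture shows the gate standing out square from the crate front, running from (322,250) to (242,262), with its catch still held in the jaws at (265,235). The post tabs are together at (380,270), the mug and sheet haven't moved, and the arm is still.

```bash
python3 -c "
from station import arm
print(arm.job_done())"
```

```text
the job is handed in; nothing more can be done
None
```

The gate is open to about 1.52 rad (nearly square to the crate's front) and held still with its catch squeezed; the post bolt was fully drawn first, the mug, loaf tin and sheet weren't touched, and the job was handed in at about 11.6 s with no verdict shown.

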